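# Widen the jar rack to the green clip and slide the jam jar in

## Robot

A 7-joint arm with a two-finger parallel gripper is mounted at the origin on a cart in front of the work surface, level with it; the furniture and walls round the work are solid. World frame = base frame: x ahead of the robot, y to its left, z up, the work surface at z = 0. Lengths are in m, angles in rad, forces in N, time in s.
With the tool pointing down it reaches from about 0.425 to 0.95 m from the base axis. Payload 4.7 kg.
Tool frame: the origin (TCP) lies on the front face of the gripper's body, between the roots of the fingers; the fingertips stand 70 mm ahead of it and the grasp point (between the pads) lies 51 mm ahead of it; z points along the fingers, y is the line along which they close (so a half turn about z gives the same grasp; the last joint's range is limited). The gripper opens to 87 mm and grips with 3 to 60 N. Pads are 19 mm wide; open, the fingers measure 117 mm over their backs; the gripper's body (75 mm by 190 mm) begins 51 mm behind the grasp point.
Start: joints at [-1.377, 0.469, -0.049, 1.532, 0.024, 1.141, -0.082], TCP at [0.149, 0.658, 0.292] pointing down, gripper open.
Joint ranges: [-2.59, 2.59], [-0.33, 1.99], [-1.39, 1.29], [0.1, 2.45], [-1.04, 4.18], [0.21, 1.99], [-2.66, 2.66]. Speed limits (rad/s): [2.57, 2.57, 3.14, 3.14, 3.14, 3.14, 3.14].

## Interface

Orientations are given as a 3x3 rotation matrix whose columns are the frame's x, y, z axes.
In Python, from rig import readout, eyes, order gives the robot as it stands.
- The arm moves only by the tool arm_command, never from a script. Its argument "rows" is a list of rows, each an object of numbers: "jaw": the gripper's target within -1 to 1 (fully open at 1, half-way at 0, shut at -1); "dx", "dy", "dz": the shift along the world's x, y, z normalised to -1 to 1, where 1 is 5 cm; "spin": the turn about the world's z normalised to -1 to 1, where 1 is 5 degrees. In form: [{"jaw": .., "dx": .., "dy": .., "dz": .., "spin": ..}, ...]. A call has exactly 8 rows; each row shifts and turns the commanded pose from where the row before left it; what a row does not reach is not made up. A row lasts 1/8 s, in which the tool goes at most 62.5 mm and 10.7 degrees, less where a joint would pass 70% of its speed; a pose out of reach is approached as far as the arm can. A call with a number of a shift or a turn outside -1 to 1 is refused whole. A call with a gripper value outside its range is refused whole. The fingers move at their own pace and stop on an object; the grip force is fixed at half the most. Time passes only in rows, so rows that do not move let the fingers close, or fill a call up. It gives the time, the measured TCP pose, the force, the opening and the grip force at its end, in the units of the state.
- readout.observe(): the state, without advancing time (a new reading comes with each control period).
- eyes.camera(name): name is "side" or "top" or "wrist"; returns a dict with "pixels" (420x560x3 uint8, red, green, blue), "fovy" (degrees; the focal length in pixels is half the picture's height over the tangent of half this angle, whatever the lens; pixels are square), "cx", "cy" (the principal point, pixels), "position" and "rotation" of the camera in the world. Camera axes: x right, y up, looking along -z (the intrinsics and any distortion apply to the point x, -y, -z); pixel columns grow to the right and rows downward; lengths in m; the calibration is good to about 2 mm. A picture is of the moment at which its call begins. There is no depth.
- order.close_job(): hands the job in; it is judged then, once.
The state is a dict: "t": time; "joints": joint angles; "qd": joint speeds; "joint_efforts": joint torques, N m; "tool_pos": TCP position; "ee_rot": TCP orientation; "wrist_force": force on the tool from outside, world axes, zero at the start; "moment": the same for the moment, N m; "width": finger opening in m; "gripper_force": force on a finger pad.
Only numpy, scipy, OpenCV 4.12 (cv2) and the standard library are available. Lean on these libraries where they do the work, as an engineer would, in place of code of your own. Each camera call takes 0.05 s, during which the arm holds its last target. There are 200 camera calls.

## Task

Make room in the jar rack: squeeze the orange lever against the black post of the sliding bookend, keep it squeezed while you slide the bookend along to the green clip, and let go so that the lever's tooth drops fully into the notch beside that clip. Then slide the jam jar (red jam, green lid) along the worktop, without lifting it, into the bay between the fixed end panel and the bookend, until it stands upright right back against the rail, and move clear. Leave the red-capped spice jar at the rack's left end where it is.

Things in the scene. Friction and masses are not known exactly. Their poses are not given: they have to be found in the camera images.
- rack: Fixed jar rack; place and yaw vary. Origin on the worktop under the middle of its back rail; x away from the robot (open front faces -x), y left along the rail, z up. Aluminium rail 330 mm long, 24 mm deep (x -12 to +12 mm), top z = 46 mm, with five notches 16 mm wide, 40 mm apart, centres at y = -25, 15, 55, 95, 135 mm. A 10 mm high ledge behind the rail carries the clips.
- end_panel (a point): Middle of the inner (left) face of the fixed wooden end panel, the bay's right wall (rack x -100 to -2 mm, 62 mm high), at rack y = -146 mm, 31 mm up. Axes as the rack's. The bay lies to its left, is open at the front, has no floor (things stand on the worktop), and its back is the rail's front face at rack x = -12 mm.
- bookend (a joint): Sliding bookend: metres moved to the left (+y of the rack) from the first notch; about 0 at the start, 0.04, 0.08, 0.12, 0.16 at the other notches. Carries the bay's left wall (wooden divider 8 mm thick, x -100 to -12 mm, top at 65 mm) and the black post. Bay width = 52 mm + this value. Locked (4 mm play either way) unless the lever is squeezed; then slides with 3 to 4 N.
- grip_post (a point): On the centre line of the bookend's upright black post, 115 mm above the worktop. Post 26 mm (x) by 14 mm (y), top z = 136 mm, clear down to z = 65 mm. Axes as the rack's. The divider's bay-side face is 17 mm to -y of it. Lever at rest: post and lever together are 53 mm wide along y here (lever on the +y side, middle of both 20 mm to +y of this point); squeezed about 36 mm.
- lever (a joint): Orange squeeze lever, rad: 0 = at rest, tooth fully down in a notch; 0.25 = fully squeezed (stop). Tooth free of the notches above 0.16; on top of the rail between notches it reads 0.15. Spring-returned; squeezing its pad to the post takes 8 N at first, 13 N at the end, and on release the spring may carry the bookend some mm to -y. Turns about an axis along the rack's x, 47 mm above the worktop.
- lever_pad (a point): Middle of the lever's upright pad, 115 mm above the worktop at rest (pad 26 mm wide in x, 12 mm thick, top about z = 135 mm). It moves 17 mm towards the post (-y of the rack) when fully squeezed.
- latch_tooth (a point): The round tooth (8 mm diameter) at the lever's foot, which drops into the rail's notches; it lies 52 mm to +y of grip_post. It rises about 8 mm when the lever is squeezed.
- clip_green: Green marker clip, fixed, 18 mm wide, 60 mm high, on the ledge behind the rail, exactly beside one notch (same rack y as the notch's centre). Origin at its foot, 36 mm behind the rail's centre line, 10 mm above the worktop; axes as the rack's. Green, yellow and blue clips stand at the second, third and fourth notch (counted from the right) in varying order.
- jam_mid (a point): Centre, 45 mm above its foot, of the loose jam jar: roundish, 66 to 72 mm across below, 74 mm at the lid, 90 mm high, 0.3 to 0.5 kg, red contents, green lid. Stands on the worktop in front of the rack. Against the rail its centre lies at rack x = -45 to -49 mm.
- spice_mid (a point): Centre, 53 mm up, of the loose spice jar with red cap (45 mm diameter, 106 mm high), a bystander in front of the rack's left end.
Not all that is in view belongs to the job. Leave any yellow look-alike of the part that bears jam_mid alone.

How it is judged:
On the way, in this order (a step that is already met when the one before it is completed fails the run):
1. the lever is squeezed and the bookend is sliding between notches (value of joint lever above 0.13 rad and value of joint bookend above 0.01 m), for 0.1 s.
2. the bookend is let go with the lever's tooth seated in the notch beside the green clip, the jar not yet in the bay (value of joint lever below 0.04 rad and y of latch_tooth in the frame of clip_green between -0.008 and 0.008 m and contact force between the fingers and rack below 0.5 N), for 0.3 s.
3. the jam jar stands in the bay, right back against the rail (x of jam_mid in the frame of rack above -0.064 m and y of jam_mid in the frame of rack above -0.146 m and y of jam_mid in the frame of grip_post below -0.045 m and angle between jam_mid's own z axis and vertical below 0.1 rad), for 0.2 s.
At the end, for the whole second after the job is handed in: The lever is back at rest (below 0.04 rad) with its tooth in the notch beside the green clip (within 8 mm along the rail), and the jam jar stands upright (within 0.1 rad) on the worktop in the bay between end panel and bookend, within 15 mm of touching the rail (all of step 3 and value of joint lever below 0.04 rad and y of latch_tooth in the frame of clip_green between -0.008 and 0.008 m and x of jam_mid in the frame of rack below -0.04 m and height (world z) of jam_mid below 0.055 m).
It fails at once if the jam jar is lifted more than 25 mm off the worktop (height (world z) of jam_mid above 0.07 m).
It fails at once if the jam jar is tipped over (angle between jam_mid's own z axis and vertical above 0.6 rad).
It fails at once if the red-capped spice jar is moved more than 30 mm (distance of spice_mid from where it was at the start of the episode above 0.03 m).
It also fails if it takes over 64 s, if anything falls off the work surface, if the arm or the gripper's body presses on something with over 40 N, if the wrist force passes 120 N, or if a joint passes its speed limit or range.

## Working session

There is one attempt and no reset: what is moved stays moved. The work goes in short steps, Python scripts to look and compute and a tool call to move; the robot and the scene stay as the last step left them, time stands still between calls to the robot, and variables do not carry over. Pictures are saved under pics/ and viewed, at most 10 in all, crops included, and the job is handed in when it is done.

Besides the shell and the picture viewer there is one more tool, called as name(argument=value, ...), one argument or row to a line, values as JSON. arm_command: Moves the arm, as the interface text tells. Its arguments: {"type":"object","properties":{"rows":{"type":"array","items":{"type":"object","properties":{"jaw":{"type":"number"},"dx":{"type":"number"},"dy":{"type":"number"},"dz":{"type":"number"},"spin":{"type":"number"}}}}},"required":["rows"]}

```bash
mkdir -p pics; ls; cat > h.py <<'E'
import numpy as np, cv2
from rig import readout, eyes, order
def snap(n,f):
    c=eyes.camera(n); cv2.imwrite('pics/'+f,c['pixels'][:,:,::-1]); 
    np.savez('pics/'+f+'.npz',**{k:np.asarray(v) for k,v in c.items()}); return c
def load(f): return np.load('pics/'+f+'.npz')
def ray(c,u,v):
    f=210/np.tan(np.radians(float(c['fovy']))/2)
    d=np.array([(u-c['cx'])/f,-(v-c['cy'])/f,-1.]); return c['position'],c['rotation']@d
def atz(c,u,v,z):
    p,d=ray(c,u,v); return p+d*(z-p[2])/d[2]
def proj(c,P):
    f=210/np.tan(np.radians(float(c['fovy']))/2)
    q=c['rotation'].T@(np.asarray(P)-c['position']); return c['cx']-f*q[0]/q[2], c['cy']+f*q[1]/q[2]
E
python3 - <<'E'
from h import *
for n in('top','side'):
    c=snap(n,n+'1.png'); print({k:v for k,v in c.items() if k!='pixels'})
s=readout.observe(); print(s['t'],s['tool_pos'],s['ee_rot'])
import cv2
E
```

```text
pics
{'fovy': 42.23284675416419, 'cx': 278.28510851911346, 'cy': 199.81768366425933, 'position': array([ 0.29756815, -0.26809442,  1.09217642]), 'rotation': array([[ 0.09384526,  0.96917501, -0.22780008],
       [-0.995577  ,  0.09033973, -0.0257909 ],
       [-0.0044165 ,  0.22921287,  0.9733663 ]])}
{'fovy': 48.89611462260248, 'cx': 281.2855785659135, 'cy': 211.62942867947226, 'position': array([ 0.30975409, -0.9230391 ,  0.60378315]), 'rotation': array([[ 0.95250664,  0.18142177, -0.24457564],
       [-0.30435245,  0.54069859, -0.78422868],
       [-0.01003446,  0.82142022,  0.57023516]])}
0.1 [0.14903537 0.65789421 0.29128206] [[-9.75288950e-01  2.20932912e-01 -3.36442931e-04]
 [ 2.20933158e-01  9.75287315e-01 -1.78673063e-03]
 [-6.66190771e-05 -1.81691004e-03 -9.99998347e-01]]
```

View pics/top1.png

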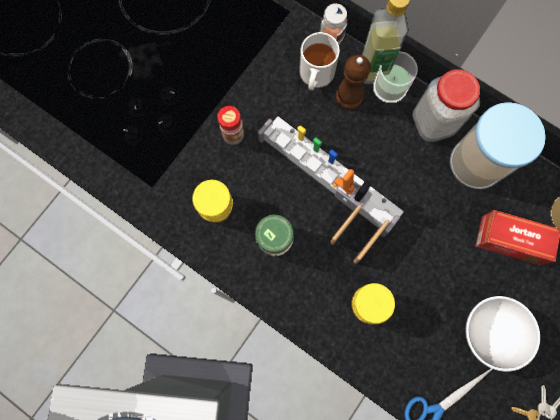

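View pics/side1.png

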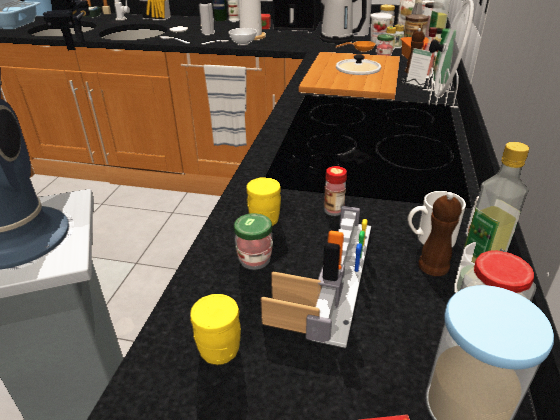

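The top view shows the rail running from (265,130) to (395,220), with the clips yellow (301,132), green (317,145) and blue (332,157). The jam jar is at (274,235) and the spice jar at (231,125). In the side view the post is at (331,262) and the jam jar at (253,240). I'll enlarge the rack next.

```bash
python3 - <<'E'
from h import *
a=cv2.imread('pics/top1.png')[105:275,215:415]; cv2.imwrite('pics/topc.png',cv2.resize(a,None,fx=3.5,fy=3.5,interpolation=cv2.INTER_CUBIC))
a=cv2.imread('pics/side1.png')[195:355,225:385]; cv2.imwrite('pics/sidec.png',cv2.resize(a,None,fx=3.75,fy=3.75,interpolation=cv2.INTER_CUBIC))
E
```

```text
(no output)
```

View pics/topc.png

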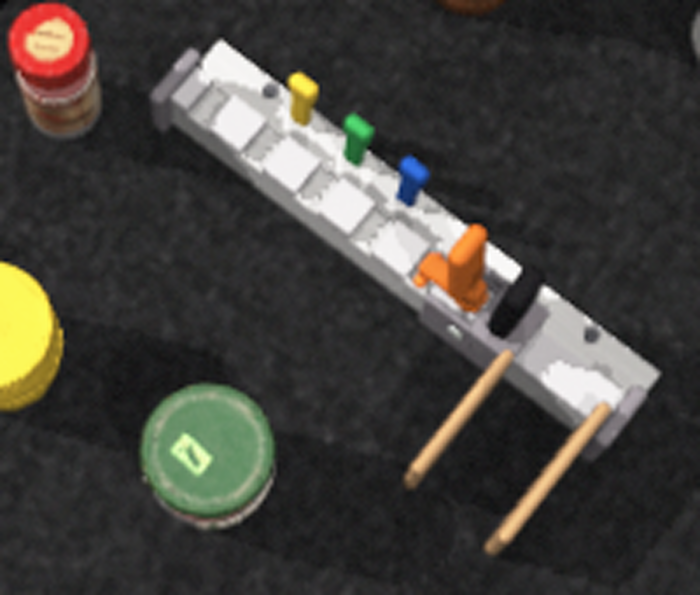

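View pics/sidec.png

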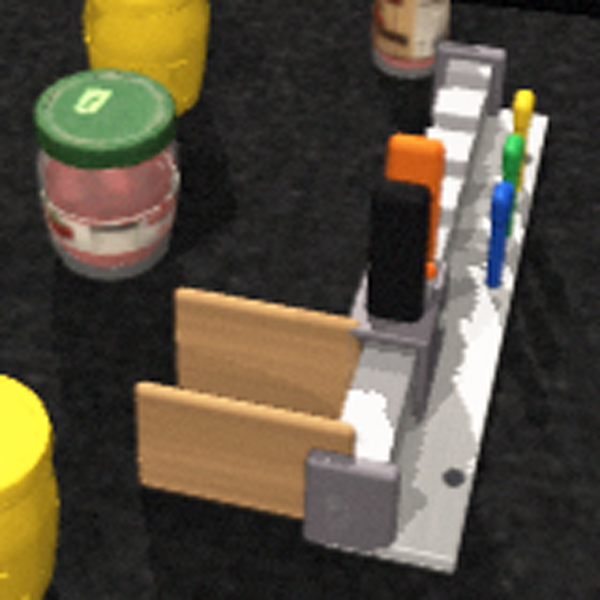

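The post's top is at crop (523,297) in the top view. The clips run blue, green, yellow from the right, so green looks like the third notch. Now I'll fit the rack pose and locate the jar.

```bash
cat > fit.py <<'E'
from h import *
from scipy.optimize import least_squares
T=load('top1.png');S=load('side1.png')
t=lambda u,v:(T,u/3.5+215,v/3.5+105); s=lambda u,v:(S,u/3.75+225,v/3.75+195)
obs=[((-.1,-.150,.062),t(494,545)),((-.1,-.09,.065),t(411,478)),('post',t(525,293)),
((.036,.095,.07),t(303,80)),((.036,.055,.07),t(359,122)),((.036,.015,.07),t(415,165)),
('post',s(402,186)),((.036,.095,.07),s(524,93)),((.036,.055,.07),s(514,138)),((.036,.015,.07),s(503,185)),
((-.1,-.09,.065),s(178,290)),((-.1,-.15,.062),s(140,384)),((-.1,-.15,0),s(140,487))]
def w(p,q): c,n=np.cos(p[2]),np.sin(p[2]); return np.array([p[0]+c*q[0]-n*q[1],p[1]+n*q[0]+c*q[1],q[2]])
def res(p):
    r=[]
    for q,(c,u,v) in obs:
        if isinstance(q,str): q=(p[3],p[4],.136)
        r+=list(np.array(proj(c,w(p,q)))-[u,v])
    return np.array(r)
o=least_squares(res,[.55,-.3,-.6,0,-.077],loss='soft_l1'); p=o.x
E
python3 - <<'E'
from fit import *
print(p,np.degrees(p[2])); print(res(p).reshape(-1,2).round(1))
print('post',w(p,(p[3],p[4],.115)))
print('jam lid', atz(*t(208,450),.09), atz(*s(105,113),.09))
print('spice cap', atz(*t(49,43),.106)); print('yellows', atz(T,375,303,.09), atz(T,213,201,.09))
print('jar target',w(p,(-.047,-.08,0)))
E
```

```text
[ 0.6031191  -0.33121818 -0.58622444 -0.00136033 -0.07963704] -33.58818642959103
[[ 1.1 -1.2]
 [-0.1 -2. ]
 [-0.3 -0.8]
 [-0.8  0.9]
 [-1.   0.9]
 [-1.   0.7]
 [-0.4  1.2]
 [ 0.7  1.1]
 [ 0.7  1.1]
 [ 0.6  1.4]
 [-0.5 -0.2]
 [-1.   0.3]
 [ 0.2 -1.1]]
post [ 0.55792912 -0.39680609  0.115     ]
jam lid [ 0.46701254 -0.24044722  0.09      ] [ 0.46635901 -0.24184998  0.09      ]
spice cap [ 0.68270887 -0.13171784  0.106     ]
yellows [ 0.35723213 -0.43396098  0.09      ] [ 0.51834762 -0.11866904  0.09      ]
jar target [ 0.51970886 -0.37185967  0.        ]
```

arm_command(
  rows=[
    {"jaw":1,"dx":0.6,"dy":-0.8,"dz":0,"spin":-0.26},
    {"jaw":1,"dx":0.6,"dy":-0.8,"dz":0,"spin":-0.26},
    {"jaw":1,"dx":0.6,"dy":-0.8,"dz":0,"spin":-0.26},
    {"jaw":1,"dx":0.6,"dy":-0.8,"dz":0,"spin":-0.26},
    {"jaw":1,"dx":0.6,"dy":-0.8,"dz":0,"spin":-0.26},
    {"jaw":1,"dx":0.6,"dy":-0.8,"dz":0,"spin":-0.26},
    {"jaw":1,"dx":0.6,"dy":-0.8,"dz":0,"spin":-0.26},
    {"jaw":1,"dx":0.6,"dy":-0.8,"dz":0,"spin":-0.26},
  ],
)

```text
t: 1.1
tool_pos: [0.3898, 0.3368, 0.2921]
ee_rot: [[-0.919, 0.394, -0.0], [0.394, 0.919, -0.0], [0.0, -0.0, -1.0]]
wrist_force: [0.6, -0.4, -0.2]
width: 0.0873
gripper_force: 0.0
```

arm_command(
  rows=[
    {"jaw":1,"dx":0.35,"dy":-1,"dz":0,"spin":-0.26},
    {"jaw":1,"dx":0.35,"dy":-1,"dz":0,"spin":-0.26},
    {"jaw":1,"dx":0.35,"dy":-1,"dz":0,"spin":-0.26},
    {"jaw":1,"dx":0.35,"dy":-1,"dz":0,"spin":-0.26},
    {"jaw":1,"dx":0.35,"dy":-1,"dz":0,"spin":-0.26},
    {"jaw":1,"dx":0.35,"dy":-1,"dz":0,"spin":-0.26},
    {"jaw":1,"dx":0.35,"dy":-1,"dz":0,"spin":-0.26},
    {"jaw":1,"dx":0.35,"dy":-1,"dz":0,"spin":-0.26},
  ],
)

```text
t: 2.1
tool_pos: [0.5293, -0.0631, 0.2921]
ee_rot: [[-0.833, 0.553, -0.0], [0.553, 0.833, 0.0], [0.0, 0.0, -1.0]]
wrist_force: [0.6, 0.6, 0.6]
width: 0.087
gripper_force: 0.0
```

arm_command(
  rows=[
    {"jaw":1,"dx":0.1,"dy":-0.9,"dz":0,"spin":0},
    {"jaw":1,"dx":0.1,"dy":-0.9,"dz":0,"spin":0},
    {"jaw":1,"dx":0.1,"dy":-0.9,"dz":0,"spin":0},
    {"jaw":1,"dx":0.1,"dy":-0.9,"dz":0,"spin":0},
    {"jaw":1,"dx":0.1,"dy":-0.9,"dz":0,"spin":0},
    {"jaw":1,"dx":0.1,"dy":-0.9,"dz":0,"spin":0},
    {"jaw":1,"dx":0.1,"dy":-0.9,"dz":0,"spin":0},
    {"jaw":1,"dx":0,"dy":0,"dz":0,"spin":0},
  ],
)

```text
t: 3.1
tool_pos: [0.5623, -0.3809, 0.2915]
ee_rot: [[-0.83, 0.558, -0.002], [0.558, 0.83, -0.002], [0.0, -0.003, -1.0]]
wrist_force: [-1.1, -0.5, 0.3]
width: 0.0865
gripper_force: 0.0
```

```bash
python3 - <<'E'
from h import *
snap('wrist','w1.png');s=readout.observe(); print(s['t'],s['tool_pos'],s['ee_rot'],s['joints'],s['width'])
E
```

```text
3.15 [ 0.56315174 -0.37822666  0.29142201] [[-8.31479005e-01  5.55553864e-01 -1.60252948e-03]
 [ 5.55554481e-01  8.31480134e-01  7.17471141e-05]
 [ 1.37233081e-03 -8.30636214e-04 -9.99998713e-01]] [ 0.1799132   0.50917815  0.51837582  1.54924645 -0.26612326  1.15557618
  1.73361442] 0.08727225277267385
```

View pics/w1.png

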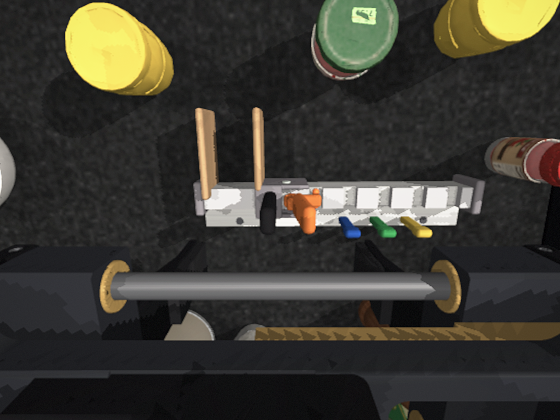

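The wrist view shows the post top near (267,218), the lever pad top near (309,225) and the green clip top near (390,232). I'll triangulate these.

```bash
python3 - <<'E'
from fit import *
W=load('w1.png')
for n,q in [('post',(p[3],p[4],.136)),('blue',(.036,.015,.07)),('green',(.036,.055,.07)),('yel',(.036,.095,.07)),('pan',(-.1,-.15,.062)),('div',(-.1,-.09,.065))]:print(n,np.round(proj(W,w(p,q)),1))
a=atz(W,267,222,.136);b=atz(W,309,224,.135)
print(a,b)
for q in(a,b): d=q[:2]-p[:2];c,n=np.cos(p[2]),np.sin(p[2]);print(c*d[0]+n*d[1],-n*d[0]+c*d[1])
img=cv2.imread('pics/w1.png')[160:250,190:440]; cv2.imwrite('pics/w1c.png',cv2.resize(img,None,fx=3.2,fy=3.2,interpolation=cv2.INTER_CUBIC))
E
```

```text
post [263.1 220.8]
blue [352.  234.6]
green [388.  234.5]
yel [423.9 234.4]
pan [196.4 107. ]
div [254.9 106.5]
[ 0.56073785 -0.39459132  0.136     ] [ 0.58294678 -0.36528773  0.135     ]
-0.00024580001035780924 -0.07623821664764592
0.0020436944214971137 -0.03954086555067504
```

View pics/w1c.png

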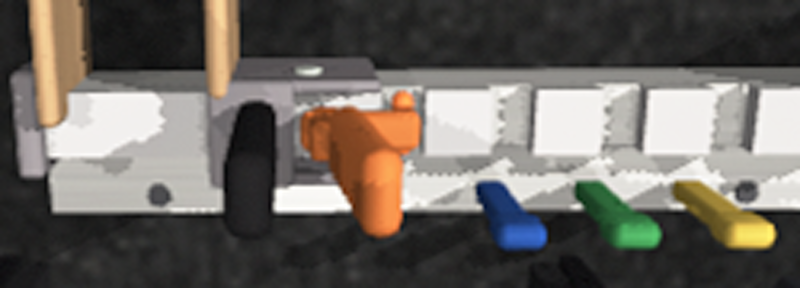

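arm_command(
  rows=[
    {"jaw":1,"dx":0.08,"dy":-0.14,"dz":0,"spin":0},
    {"jaw":1,"dx":0,"dy":0,"dz":-0.4,"spin":0},
    {"jaw":1,"dx":0,"dy":0,"dz":-0.5,"spin":0},
    {"jaw":1,"dx":0,"dy":0,"dz":-0.5,"spin":0},
    {"jaw":1,"dx":0,"dy":0,"dz":-0.5,"spin":0},
    {"jaw":1,"dx":0,"dy":0,"dz":-0.4,"spin":0},
    {"jaw":1,"dx":0,"dy":0,"dz":-0.2,"spin":0},
    {"jaw":1,"dx":0,"dy":0,"dz":0,"spin":0},
  ],
)

```text
t: 4.15
tool_pos: [0.568, -0.3833, 0.1666]
ee_rot: [[-0.833, 0.553, -0.001], [0.553, 0.833, 0.001], [0.001, 0.0, -1.0]]
wrist_force: [-0.5, -0.1, 1.2]
width: 0.0872
gripper_force: 0.0
```

arm_command(
  rows=[
    {"jaw":-1},
    {"jaw":-1},
    {"jaw":-1},
    {"jaw":-1},
    {"jaw":-1},
    {"jaw":-1},
    {"jaw":-1},
    {"jaw":-1},
  ],
)

```text
invalid input
```

arm_command(
  rows=[
    {"jaw":-1,"dx":0,"dy":0,"dz":0,"spin":0},
    {"jaw":-1,"dx":0,"dy":0,"dz":0,"spin":0},
    {"jaw":-1,"dx":0,"dy":0,"dz":0,"spin":0},
    {"jaw":-1,"dx":0,"dy":0,"dz":0,"spin":0},
    {"jaw":-1,"dx":0,"dy":0,"dz":0,"spin":0},
    {"jaw":-1,"dx":0,"dy":0,"dz":0,"spin":0},
    {"jaw":-1,"dx":0,"dy":0,"dz":0,"spin":0},
    {"jaw":-1,"dx":0,"dy":0,"dz":0,"spin":0},
  ],
)

```text
t: 5.15
tool_pos: [0.5678, -0.3846, 0.1677]
ee_rot: [[-0.833, 0.554, 0.0], [0.554, 0.833, -0.001], [-0.001, -0.001, -1.0]]
wrist_force: [-0.6, -2.8, 2.5]
width: 0.0324
gripper_force: 30.8
```

arm_command(
  rows=[
    {"jaw":-1,"dx":0.125,"dy":0.188,"dz":0,"spin":0},
    {"jaw":-1,"dx":0.125,"dy":0.188,"dz":0,"spin":0},
    {"jaw":-1,"dx":0.125,"dy":0.188,"dz":0,"spin":0},
    {"jaw":-1,"dx":0.125,"dy":0.188,"dz":0,"spin":0},
    {"jaw":-1,"dx":0.125,"dy":0.188,"dz":0,"spin":0},
    {"jaw":-1,"dx":0.125,"dy":0.188,"dz":0,"spin":0},
    {"jaw":-1,"dx":0.125,"dy":0.188,"dz":0,"spin":0},
    {"jaw":-1,"dx":0,"dy":0,"dz":0,"spin":0},
  ],
)

```text
t: 6.15
tool_pos: [0.6138, -0.3153, 0.1676]
ee_rot: [[-0.834, 0.551, 0.002], [0.551, 0.834, 0.002], [-0.0, 0.003, -1.0]]
wrist_force: [0.8, 0.1, 6.0]
width: 0.0321
gripper_force: 30.5
```

```bash
python3 - <<'E'
from fit import *
snap('side','s2.png');snap('wrist','w2.png');s=readout.observe(); print(s['t'],s['tool_pos'],s['width'],s['wrist_force'])
d=s['tool_pos'][:2]-p[:2];c,n=np.cos(p[2]),np.sin(p[2]);print(c*d[0]+n*d[1],-n*d[0]+c*d[1])
a=cv2.imread('pics/w2.png')[100:300,150:450];b=cv2.imread('pics/s2.png')[175:325,270:390]
a=cv2.resize(a,(450,300));b=cv2.resize(b,(240,300));cv2.imwrite('pics/c2.png',np.hstack([a,b]))
E
```

```text
6.25 [ 0.61377774 -0.31527544  0.16766741] 0.03254706197517597 [0.47360294 0.91098159 5.2703949 ]
5.9184560572260805e-05 0.019177425869547182
```

View pics/c2.png

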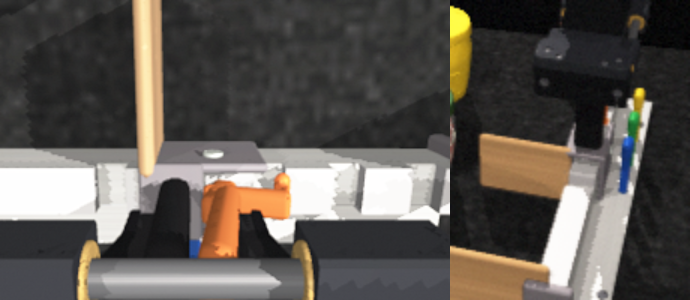

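The wrist crop shows the tooth at (284,182) and the next notches at about x 117 and 386. I'll compare the tooth with the notch positions.

```bash
python3 - <<'E'
from fit import *
W=load('w2.png')
k=lambda q:((np.array(proj(W,w(p,q)))-[150,100])*1.5).round(0)
for y in (-.025,.015,.055,.095): print(y,[k((x,yy,.046)) for x in(-.012,) for yy in(y-.008,y,y+.008)])
for z in(.045,.054):
  a=atz(W,284/1.5+150,182/1.5+100,z);d=a[:2]-p[:2];c,n=np.cos(p[2]),np.sin(p[2]);print(c*d[0]+n*d[1],-n*d[0]+c*d[1])
W=load('w1.png')
a=atz(W,402/3.2+190,100/3.2+160,.046);d=a[:2]-p[:2];print(c*d[0]+n*d[1],-n*d[0]+c*d[1])
for y in(-.025,.015,.055,.095): print((np.array(proj(W,w(p,(0,y,.046))))-[190,160])*3.2)
E
```

```text
-0.025 [array([ 90., 168.]), array([106., 168.]), array([122., 168.])]
0.015 [array([171., 168.]), array([187., 168.]), array([203., 168.])]
0.055 [array([251., 169.]), array([267., 169.]), array([283., 169.])]
0.095 [array([332., 169.]), array([348., 169.]), array([364., 169.])]
-0.004719422114822909 0.06393795125210266
-0.007580574731436095 0.062023539583394426
-0.008446137697610247 -0.024097329020979198
[398.87024575 122.85358895]
[509.28803315 122.43754332]
[619.81459745 122.02108782]
[730.45009947 121.60422185]
```

arm_command(
  rows=[
    {"jaw":-1,"dx":-0.025,"dy":-0.037,"dz":0,"spin":0},
    {"jaw":-1,"dx":-0.025,"dy":-0.038,"dz":0,"spin":0},
    {"jaw":-1,"dx":0,"dy":0,"dz":0,"spin":0},
    {"jaw":-1,"dx":0,"dy":0,"dz":0,"spin":0},
    {"jaw":-1,"dx":0,"dy":0,"dz":0,"spin":0},
    {"jaw":-1,"dx":0,"dy":0,"dz":0,"spin":0},
    {"jaw":-1,"dx":0,"dy":0,"dz":0,"spin":0},
    {"jaw":-1,"dx":0,"dy":0,"dz":0,"spin":0},
  ],
)

```text
t: 7.25
tool_pos: [0.6118, -0.3182, 0.1677]
ee_rot: [[-0.835, 0.551, 0.003], [0.551, 0.835, 0.004], [-0.0, 0.005, -1.0]]
wrist_force: [1.6, 2.5, 5.7]
width: 0.0324
gripper_force: 30.3
```

```bash
python3 - <<'E'
from fit import *
snap('wrist','w3.png');s=readout.observe(); print(s['t'],s['tool_pos'],s['width'],s['wrist_force'])
d=s['tool_pos'][:2]-p[:2];c,n=np.cos(p[2]),np.sin(p[2]);print(c*d[0]+n*d[1],-n*d[0]+c*d[1])
def hsv(f):
    a=cv2.cvtColor(cv2.imread('pics/'+f),cv2.COLOR_BGR2HSV)
    m=(a[:,:,0]>5)&(a[:,:,0]<16)&(a[:,:,1]>190)&(a[:,:,2]>150); m[:, :280]=0; m[:,400:]=0
    v,u=np.nonzero(m[205:240]); k=u>np.percentile(u,80); print(f,u.max(),(v[u>u.max()-6]+205).mean())
hsv('w2.png');hsv('w3.png')
E
```

```text
7.3 [ 0.61182498 -0.31824176  0.16770291] 0.032233355267424206 [1.56815435 1.96567025 5.08426259]
7.349603017853517e-05 0.015626077065231857
w2.png 333 224.0
w3.png 335 222.0
```

arm_command(
  rows=[
    {"jaw":1,"dx":0,"dy":0,"dz":0,"spin":0},
    {"jaw":1,"dx":0,"dy":0,"dz":0,"spin":0},
    {"jaw":1,"dx":0,"dy":0,"dz":0,"spin":0},
    {"jaw":1,"dx":0,"dy":0,"dz":0,"spin":0},
    {"jaw":1,"dx":0,"dy":0,"dz":0,"spin":0},
    {"jaw":1,"dx":0,"dy":0,"dz":0,"spin":0},
    {"jaw":1,"dx":0,"dy":0,"dz":0,"spin":0},
    {"jaw":1,"dx":0,"dy":0,"dz":0,"spin":0},
  ],
)

```text
t: 8.3
tool_pos: [0.6092, -0.3219, 0.1674]
ee_rot: [[-0.833, 0.553, -0.0], [0.553, 0.833, -0.0], [-0.0, -0.0, -1.0]]
wrist_force: [0.6, -0.9, -0.0]
width: 0.0865
gripper_force: 0.0
```

```bash
python3 - <<'E'
from fit import *
snap('wrist','w4.png');s=readout.observe(); print(s['t'],s['tool_pos'],s['width'],s['wrist_force'])
f=[cv2.resize(cv2.imread('pics/w%d.png'%i)[170:260,180:420],(800,300)) for i in(3,4)]
cv2.imwrite('pics/c4.png',np.vstack(f))
E
```

```text
8.35 [ 0.60923482 -0.32180367  0.16737781] 0.08673951751943666 [-0.37055686  0.02846237 -0.55958301]
```

View pics/c4.png

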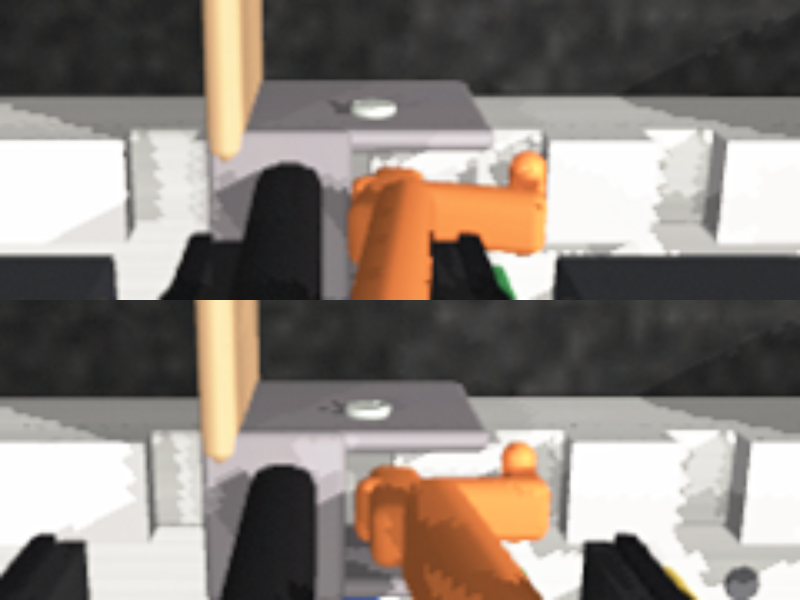

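The top half shows the lever squeezed. In the bottom half it is released, with the tooth at (520,460) inside the notch whose right edge is at x=565. That is two pitches left of the first notch, so it's the green one. Now I'll go to the jam jar.

arm_command(
  rows=[
    {"jaw":1,"dx":0,"dy":0,"dz":0.85,"spin":0},
    {"jaw":1,"dx":0,"dy":0,"dz":0.85,"spin":0},
    {"jaw":1,"dx":-0.47,"dy":0.27,"dz":0,"spin":0.5},
    {"jaw":1,"dx":-0.47,"dy":0.27,"dz":0,"spin":0.5},
    {"jaw":1,"dx":-0.47,"dy":0.27,"dz":0,"spin":0.5},
    {"jaw":1,"dx":-0.47,"dy":0.27,"dz":0,"spin":0.5},
    {"jaw":1,"dx":-0.47,"dy":0.27,"dz":0,"spin":0.5},
    {"jaw":1,"dx":-0.47,"dy":0.27,"dz":0,"spin":0.5},
  ],
)

```text
t: 9.35
tool_pos: [0.4675, -0.2403, 0.2524]
ee_rot: [[-0.948, 0.317, 0.0], [0.317, 0.948, -0.0], [-0.0, 0.0, -1.0]]
wrist_force: [0.1, -0.4, 0.5]
width: 0.0869
gripper_force: 0.0
```

```bash
python3 - <<'E'
from fit import *
snap('wrist','w5.png');c=snap('side','s5.png');s=readout.observe(); print(s['t'],s['tool_pos'],s['ee_rot'][:,1])
a=cv2.imread('pics/w5.png');b=cv2.imread('pics/s5.png')[170:330,200:400]
cv2.imwrite('pics/c5.png',np.hstack([cv2.resize(a,(400,300)),cv2.resize(b,(375,300))]))
W=load('w5.png'); print(proj(W,(.467,-.241,.09)),proj(W,(.467,-.241,0)))
g=a[:,:,1].astype(int)-a[:,:,2]; m=((g>15)&(a[:,:,1]>a[:,:,0].astype(int)+5)).astype(np.uint8)
m=cv2.morphologyEx(m,cv2.MORPH_OPEN,np.ones((5,5)))
n,l,st,ce=cv2.connectedComponentsWithStats(m)
for i in range(1,n):
  if st[i,4]>300: print(st[i],ce[i],atz(W,*ce[i],.09))
E
```

```text
9.45 [ 0.46614398 -0.23964759  0.25228875] [0.31831079 0.9479852  0.00151338]
(np.float64(279.64249050590394), np.float64(212.6807834772927)) (np.float64(279.7257453882968), np.float64(191.61433034235628))
[ 245  171   80   78 4423] [283.62468913 209.36739769] [ 0.46522187 -0.23669522  0.09      ]
```

View pics/c5.png

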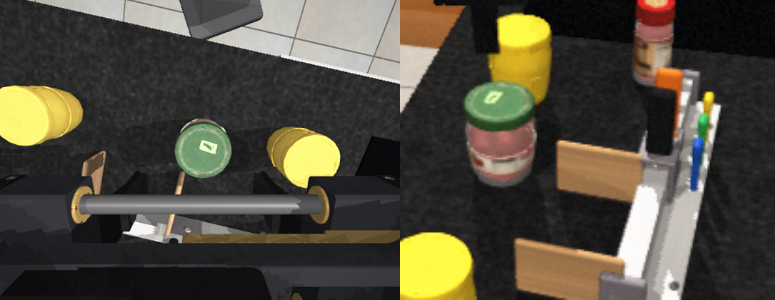

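Left is the wrist view, with the jam lid at (203,150) midway between the fingers. Right is the side view, where the lever is upright beside the post and the divider has moved left. Next I'll descend around the jar and grip it.

arm_command(
  rows=[
    {"jaw":1,"dx":0,"dy":0.03,"dz":-0.4,"spin":0},
    {"jaw":1,"dx":0,"dy":0,"dz":-0.6,"spin":0},
    {"jaw":1,"dx":0,"dy":0,"dz":-0.6,"spin":0},
    {"jaw":1,"dx":0,"dy":0,"dz":-0.5,"spin":0},
    {"jaw":1,"dx":0,"dy":0,"dz":-0.4,"spin":0},
    {"jaw":1,"dx":0,"dy":0,"dz":-0.3,"spin":0},
    {"jaw":1,"dx":0,"dy":0,"dz":-0.2,"spin":0},
    {"jaw":1,"dx":0,"dy":0,"dz":0,"spin":0},
  ],
)

```text
t: 10.45
tool_pos: [0.4684, -0.2392, 0.1019]
ee_rot: [[-0.948, 0.319, -0.001], [0.319, 0.948, 0.0], [0.001, -0.0, -1.0]]
wrist_force: [0.3, 0.1, 0.3]
width: 0.0871
gripper_force: 0.0
```

arm_command(
  rows=[
    {"jaw":-1,"dx":0,"dy":0,"dz":0,"spin":0},
    {"jaw":-1,"dx":0,"dy":0,"dz":0,"spin":0},
    {"jaw":-1,"dx":0,"dy":0,"dz":0,"spin":0},
    {"jaw":-1,"dx":0,"dy":0,"dz":0,"spin":0},
    {"jaw":-1,"dx":0,"dy":0,"dz":0,"spin":0},
    {"jaw":-1,"dx":0,"dy":0,"dz":0,"spin":0},
    {"jaw":-1,"dx":0,"dy":0,"dz":0,"spin":0},
    {"jaw":-1,"dx":0,"dy":0,"dz":0,"spin":0},
  ],
)

```text
t: 11.45
tool_pos: [0.469, -0.2387, 0.1028]
ee_rot: [[-0.948, 0.318, 0.001], [0.318, 0.948, 0.001], [-0.001, 0.001, -1.0]]
wrist_force: [0.8, 3.9, 5.5]
width: 0.0704
gripper_force: 29.9
```

arm_command(
  rows=[
    {"jaw":-1,"dx":-0.15,"dy":-0.225,"dz":0,"spin":0},
    {"jaw":-1,"dx":-0.15,"dy":-0.225,"dz":0,"spin":0},
    {"jaw":-1,"dx":-0.15,"dy":-0.225,"dz":0,"spin":0},
    {"jaw":-1,"dx":-0.15,"dy":-0.225,"dz":0,"spin":0},
    {"jaw":-1,"dx":-0.15,"dy":-0.225,"dz":0,"spin":0},
    {"jaw":-1,"dx":-0.15,"dy":-0.225,"dz":0,"spin":0},
    {"jaw":-1,"dx":0,"dy":0,"dz":0,"spin":0},
    {"jaw":-1,"dx":0,"dy":0,"dz":0,"spin":0},
  ],
)

```text
t: 12.45
tool_pos: [0.4231, -0.3082, 0.1026]
ee_rot: [[-0.948, 0.319, 0.001], [0.319, 0.948, -0.003], [-0.001, -0.002, -1.0]]
wrist_force: [-1.5, -2.5, 4.9]
width: 0.07
gripper_force: 30.0
```

```bash
python3 - <<'E'
from fit import *
snap('wrist','w6.png');snap('side','s6.png');s=readout.observe(); print(s['t'],s['tool_pos'],s['width'],s['wrist_force'])
d=s['tool_pos'][:2]-p[:2];c,n=np.cos(p[2]),np.sin(p[2]);print(c*d[0]+n*d[1],-n*d[0]+c*d[1])
a=cv2.imread('pics/w6.png');b=cv2.imread('pics/s6.png')[170:370,180:400]
cv2.imwrite('pics/c6.png',np.hstack([cv2.resize(a,(400,300)),cv2.resize(b,(330,300))]))
E
```

```text
12.55 [ 0.42311472 -0.30814127  0.10262579] 0.07024089779016508 [-1.14393735 -3.151529    5.23927746]
-0.16271661189102113 -0.08035810712628369
```

View pics/c6.png

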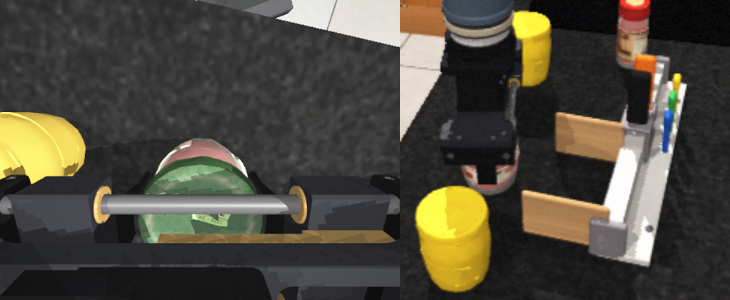

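The jar is held between the fingers at (200,200) in the wrist view. In the side view it is upright in front of the open bay. Sliding it in.

arm_command(
  rows=[
    {"jaw":-1,"dx":0.25,"dy":-0.166,"dz":0,"spin":0},
    {"jaw":-1,"dx":0.25,"dy":-0.166,"dz":0,"spin":0},
    {"jaw":-1,"dx":0.25,"dy":-0.166,"dz":0,"spin":0},
    {"jaw":-1,"dx":0.25,"dy":-0.166,"dz":0,"spin":0},
    {"jaw":-1,"dx":0.25,"dy":-0.166,"dz":0,"spin":0},
    {"jaw":-1,"dx":0.25,"dy":-0.166,"dz":0,"spin":0},
    {"jaw":-1,"dx":0.25,"dy":-0.166,"dz":0,"spin":0},
    {"jaw":-1,"dx":0,"dy":0,"dz":0,"spin":0},
  ],
)

```text
t: 13.55
tool_pos: [0.5126, -0.3664, 0.1024]
ee_rot: [[-0.948, 0.318, 0.003], [0.318, 0.948, -0.003], [-0.004, -0.002, -1.0]]
wrist_force: [0.9, -1.6, 1.4]
width: 0.0683
gripper_force: 29.9
```

arm_command(
  rows=[
    {"jaw":-1,"dx":0.06,"dy":-0.04,"dz":0,"spin":0},
    {"jaw":-1,"dx":0.06,"dy":-0.04,"dz":0,"spin":0},
    {"jaw":-1,"dx":0,"dy":0,"dz":0,"spin":0},
    {"jaw":-1,"dx":0,"dy":0,"dz":0,"spin":0},
    {"jaw":-1,"dx":0,"dy":0,"dz":0,"spin":0},
    {"jaw":-1,"dx":0,"dy":0,"dz":0,"spin":0},
    {"jaw":-1,"dx":0,"dy":0,"dz":0,"spin":0},
    {"jaw":-1,"dx":0,"dy":0,"dz":0,"spin":0},
  ],
)

```text
t: 14.55
tool_pos: [0.5169, -0.3686, 0.1022]
ee_rot: [[-0.948, 0.318, 0.0], [0.318, 0.948, 0.0], [0.0, 0.0, -1.0]]
wrist_force: [-0.9, 0.4, -0.3]
width: 0.0687
gripper_force: 30.1
```

```bash
python3 - <<'E'
from fit import *
s=readout.observe(); print(s['t'],s['tool_pos'],s['width'],s['wrist_force'])
d=s['tool_pos'][:2]-p[:2];c,n=np.cos(p[2]),np.sin(p[2]);print(c*d[0]+n*d[1],-n*d[0]+c*d[1])
E
```

```text
14.55 [ 0.51690519 -0.36862004  0.10223766] 0.06874575734330088 [-0.92346969  0.40436696 -0.30234069]
-0.05112778329059621 -0.07885231616703531
```

arm_command(
  rows=[
    {"jaw":-1,"dx":0.06,"dy":-0.04,"dz":0,"spin":0},
    {"jaw":-1,"dx":0,"dy":0,"dz":0,"spin":0},
    {"jaw":-1,"dx":0,"dy":0,"dz":0,"spin":0},
    {"jaw":0.95,"dx":0,"dy":0,"dz":0,"spin":0},
    {"jaw":0.95,"dx":0,"dy":0,"dz":0,"spin":0},
    {"jaw":0.95,"dx":0,"dy":0,"dz":0,"spin":0},
    {"jaw":0.95,"dx":0,"dy":0,"dz":0,"spin":0},
    {"jaw":0.95,"dx":0,"dy":0,"dz":0,"spin":0},
  ],
)

```text
t: 15.55
tool_pos: [0.5199, -0.3707, 0.1023]
ee_rot: [[-0.948, 0.318, 0.0], [0.318, 0.948, 0.0], [-0.0, 0.0, -1.0]]
wrist_force: [-0.2, 0.4, 0.5]
width: 0.0846
gripper_force: 0.0
```

arm_command(
  rows=[
    {"jaw":0.95,"dx":0,"dy":0,"dz":0.3,"spin":0},
    {"jaw":0.95,"dx":0,"dy":0,"dz":0.6,"spin":0},
    {"jaw":0.95,"dx":0,"dy":0,"dz":0.9,"spin":0},
    {"jaw":0.95,"dx":0,"dy":0,"dz":0.9,"spin":0},
    {"jaw":0.95,"dx":-0.8,"dy":0.5,"dz":0.5,"spin":0},
    {"jaw":0.95,"dx":-0.8,"dy":0.5,"dz":0,"spin":0},
    {"jaw":0.95,"dx":-0.8,"dy":0.5,"dz":0,"spin":0},
    {"jaw":0.95,"dx":0,"dy":0,"dz":0,"spin":0},
  ],
)

```text
t: 16.55
tool_pos: [0.3969, -0.2944, 0.263]
ee_rot: [[-0.948, 0.319, 0.0], [0.319, 0.948, 0.002], [0.0, 0.002, -1.0]]
wrist_force: [-0.8, -0.2, 0.1]
width: 0.0851
gripper_force: 0.0
```

```bash
python3 - <<'E'
from fit import *
for n in('wrist','side','top'): snap(n,n+'7.png')
s=readout.observe(); print(s['t'],s['tool_pos'],s['width'],s['wrist_force'])
a=cv2.imread('pics/top7.png')[105:275,215:415];b=cv2.imread('pics/side7.png')[180:350,215:385]
cv2.imwrite('pics/c7.png',np.hstack([cv2.resize(a,(400,340)),cv2.resize(b,(390,390))[:340]]))
E
```

```text
16.7 [ 0.40087243 -0.29630875  0.26335599] 0.08475575024342515 [ 0.84194254 -0.23476399  0.56382203]
```

View pics/c7.png

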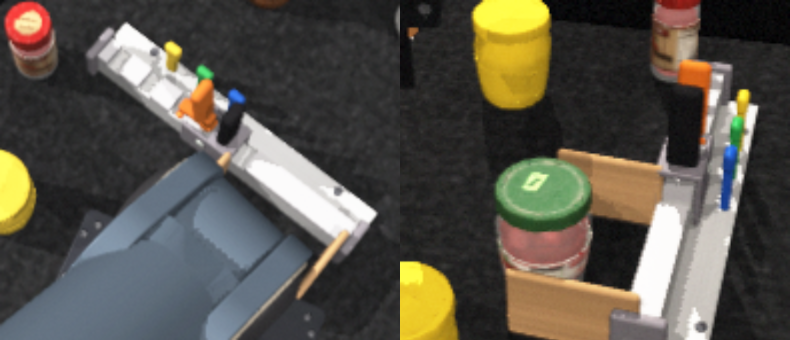

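The jar slipped in the grip. In the side view its lid is at crop (543,193), inside the bay but well forward. I'll locate it and check the tooth.

```bash
python3 - <<'E'
from fit import *
S=load('side7.png');W=load('wrist7.png')
c,n=np.cos(p[2]),np.sin(p[2])
def rk(a): d=a[:2]-p[:2]; return c*d[0]+n*d[1],-n*d[0]+c*d[1]
a=atz(S,277.3,264.1,.09);print('jar side',a,rk(a))
b=cv2.cvtColor(W['pixels'],cv2.COLOR_RGB2HSV); m=cv2.inRange(b,(45,60,40),(85,255,255));m=cv2.morphologyEx(m,cv2.MORPH_OPEN,np.ones((3,3)))
k,l,st,ce=cv2.connectedComponentsWithStats(m)
for i in range(1,k):
  if st[i,4]>40: print(st[i],ce[i],rk(atz(W,*ce[i],.09)))
cv2.imwrite('pics/w7c.png',W['pixels'][:,:,::-1])
E
```

```text
jar side [ 0.47683037 -0.36126054  0.09      ] (np.float64(-0.08858294708850785), np.float64(-0.09489178030014306))
[235 267  28   5 118] [248.83050847 269.33050847] (np.float64(-0.1261167308968053), np.float64(-0.09731820203209587))
[215 300   8  18  75] [217.98666667 308.8       ] (np.float64(-0.07524169182213032), np.float64(-0.11733379136383557))
[ 223  300   53   26 1002] [248.71457086 311.35229541] (np.float64(-0.08038741698713517), np.float64(-0.0865272489757074))
[274 300  11  22 100] [280.12 310.15] (np.float64(-0.0899766629910757), np.float64(-0.056010218567571275))
[224 320  11   9  44] [229.22727273 323.97727273] (np.float64(-0.06070084199404889), np.float64(-0.1024711667987376))
```

View pics/w7c.png

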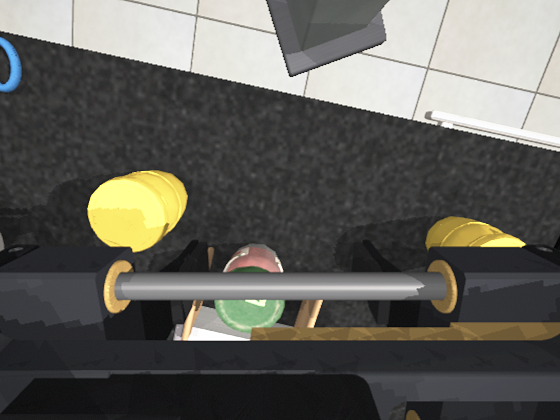

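The wrist view shows the jar upright in the bay, lid centre near (250,300), with the divider and panel on either side. I'll refine its position and plan a two-finger cradle push.

```bash
python3 - <<'E'
from fit import *
c,n=np.cos(p[2]),np.sin(p[2])
def rk(a): d=a[:2]-p[:2]; return np.round((c*d[0]+n*d[1],-n*d[0]+c*d[1]),4)
W=load('wrist7.png')
print('wrist jar',rk(atz(W,250,300,.09)))
S=load('side6.png'); print('slip check',rk(atz(S,240,290,.03)),'tcp (-.1627,-.080)')
# full lid ellipse in side7
S=load('side7.png');b=cv2.cvtColor(S['pixels'],cv2.COLOR_RGB2HSV); m=cv2.inRange(b,(45,70,40),(85,255,255));m[:,330:]=0
k,l,st,ce=cv2.connectedComponentsWithStats(m)
for i in range(1,k):
  if st[i,4]>100: print(st[i],ce[i])
q=w(p,(-.150,-.092,0)); print('start',q); s=readout.observe();print(s['tool_pos'],(q-s['tool_pos'])/.05)
E
```

```text
wrist jar [-0.0935 -0.0883]Traceback (most recent call last):
  File "<stdin>", line 6, in <module>
  File "h.py", line 6, in load
    def load(f): return np.load('pics/'+f+'.npz')
                        ~~~~~~~^^^^^^^^^^^^^^^^^^
    fid = stack.enter_context(open(os.fspath(file), "rb"))
                              ~~~~^^^^^^^^^^^^^^^^^^^^^^^
FileNotFoundError: [Errno 2] No such file or directory: 'pics/side6.png.npz'
```

arm_command(
  rows=[
    {"jaw":0,"dx":0.135,"dy":-0.14,"dz":0,"spin":-0.75},
    {"jaw":0,"dx":0.135,"dy":-0.14,"dz":0,"spin":-0.75},
    {"jaw":0,"dx":0.135,"dy":-0.14,"dz":0,"spin":-0.75},
    {"jaw":0,"dx":0.135,"dy":-0.14,"dz":0,"spin":-0.75},
    {"jaw":0,"dx":0,"dy":0,"dz":-0.4,"spin":0},
    {"jaw":0,"dx":0,"dy":0,"dz":-0.6,"spin":0},
    {"jaw":0,"dx":0,"dy":0,"dz":-0.6,"spin":0},
    {"jaw":0,"dx":0,"dy":0,"dz":0,"spin":0},
  ],
)

```text
t: 17.7
tool_pos: [0.4268, -0.3236, 0.1804]
ee_rot: [[-0.833, 0.553, -0.004], [0.553, 0.833, 0.001], [0.004, -0.001, -1.0]]
wrist_force: [0.3, -0.4, 0.6]
width: 0.0434
gripper_force: 0.0
```

```bash
python3 - <<'E'
from fit import *
c,n=np.cos(p[2]),np.sin(p[2])
def rk(a): d=a[:2]-p[:2]; return np.round((c*d[0]+n*d[1],-n*d[0]+c*d[1]),4)
S=snap('side','side8.png');b=cv2.cvtColor(S['pixels'],cv2.COLOR_RGB2HSV); m=cv2.inRange(b,(50,70,40),(85,255,255));m[:,330:]=0
k,l,st,ce=cv2.connectedComponentsWithStats(m)
for i in range(1,k):
  if st[i,4]>100: print(st[i],ce[i],rk(atz(S,*ce[i],.086)))
s=readout.observe(); print(s['t'],s['tool_pos'],rk(s['tool_pos']),s['width'],s['ee_rot'][:,1])
E
```

```text
[256 248  42  33 898] [276.41536748 265.16258352] [-0.0906 -0.0935]
17.75 [ 0.42743442 -0.32421109  0.18187905] [-0.1502 -0.0914] 0.043500915930128 [ 0.55283375  0.83329109 -0.00089453]
```

arm_command(
  rows=[
    {"jaw":0,"dx":0,"dy":0,"dz":-0.5,"spin":0},
    {"jaw":0,"dx":0,"dy":0,"dz":-0.5,"spin":0},
    {"jaw":0,"dx":0,"dy":0,"dz":-0.4,"spin":0},
    {"jaw":0,"dx":0,"dy":0,"dz":-0.2,"spin":0},
    {"jaw":0,"dx":0.1,"dy":-0.066,"dz":0,"spin":0},
    {"jaw":0,"dx":0.1,"dy":-0.066,"dz":0,"spin":0},
    {"jaw":0,"dx":0.1,"dy":-0.066,"dz":0,"spin":0},
    {"jaw":0,"dx":0.1,"dy":-0.066,"dz":0,"spin":0},
  ],
)

```text
t: 18.75
tool_pos: [0.4472, -0.3369, 0.1027]
ee_rot: [[-0.833, 0.553, 0.0], [0.553, 0.833, 0.001], [0.0, 0.001, -1.0]]
wrist_force: [-0.5, 0.8, 0.9]
width: 0.0435
gripper_force: 0.8
```

arm_command(
  rows=[
    {"jaw":0,"dx":0.08,"dy":-0.053,"dz":0,"spin":0},
    {"jaw":0,"dx":0.08,"dy":-0.053,"dz":0,"spin":0},
    {"jaw":0,"dx":0.08,"dy":-0.053,"dz":0,"spin":0},
    {"jaw":0,"dx":0.08,"dy":-0.053,"dz":0,"spin":0},
    {"jaw":0,"dx":0.08,"dy":-0.053,"dz":0,"spin":0},
    {"jaw":0,"dx":0.08,"dy":-0.053,"dz":0,"spin":0},
    {"jaw":0,"dx":0,"dy":0,"dz":0,"spin":0},
    {"jaw":0,"dx":0,"dy":0,"dz":0,"spin":0},
  ],
)

```text
t: 19.75
tool_pos: [0.4711, -0.353, 0.1022]
ee_rot: [[-0.833, 0.553, 0.001], [0.553, 0.833, -0.001], [-0.001, -0.0, -1.0]]
wrist_force: [-0.0, 0.0, -1.3]
width: 0.044
gripper_force: 0.6
```

```bash
cat > st.py <<'E'
from fit import *
import sys
c,n=np.cos(p[2]),np.sin(p[2])
def rk(a): d=a[:2]-p[:2]; return np.round((c*d[0]+n*d[1],-n*d[0]+c*d[1]),4)
S=snap('side',sys.argv[1]+'.png');b=cv2.cvtColor(S['pixels'],cv2.COLOR_RGB2HSV); m=cv2.inRange(b,(50,70,40),(85,255,255));m[:,330:]=0
k,l,st,ce=cv2.connectedComponentsWithStats(m)
for i in range(1,k):
  if st[i,4]>100: print(st[i],ce[i],rk(atz(S,*ce[i],.086)))
s=readout.observe(); print(s['t'],s['tool_pos'],rk(s['tool_pos']),s['width'],s['wrist_force'])
E
python3 st.py side9
```

```text
[281 253  34  32 601] [298.90016639 270.89517471] [-0.0506 -0.0974]
19.8 [ 0.47103953 -0.35292895  0.10221681] [-0.098  -0.0912] 0.043793611010509235 [ 0.10445678  0.40970717 -0.56947595]
```

arm_command(
  rows=[
    {"jaw":0,"dx":0.06,"dy":-0.04,"dz":0,"spin":0},
    {"jaw":0,"dx":0.06,"dy":-0.04,"dz":0,"spin":0},
    {"jaw":0,"dx":0.06,"dy":-0.04,"dz":0,"spin":0},
    {"jaw":0,"dx":0.05,"dy":-0.033,"dz":0,"spin":0},
    {"jaw":0,"dx":0,"dy":0,"dz":0,"spin":0},
    {"jaw":0,"dx":0,"dy":0,"dz":0,"spin":0},
    {"jaw":0,"dx":0,"dy":0,"dz":0,"spin":0},
    {"jaw":0,"dx":0,"dy":0,"dz":0,"spin":0},
  ],
)

```text
t: 20.8
tool_pos: [0.4825, -0.3605, 0.1022]
ee_rot: [[-0.833, 0.553, 0.0], [0.553, 0.833, -0.0], [-0.0, 0.0, -1.0]]
wrist_force: [0.3, 0.1, -1.1]
width: 0.0435
gripper_force: 0.6
```

```bash
python3 st.py side10
```

```text
[289 254  34  33 584] [307.0239726  272.28767123] [-0.0368 -0.0972]
20.85 [ 0.48242363 -0.36050898  0.10226082] [-0.0843 -0.0912] 0.04385309812905094 [-0.14041258 -0.25703958 -0.52957469]
```

arm_command(
  rows=[
    {"jaw":0,"dx":0.03,"dy":-0.02,"dz":0,"spin":0},
    {"jaw":0,"dx":0.03,"dy":-0.02,"dz":0,"spin":0},
    {"jaw":0,"dx":0,"dy":0,"dz":0,"spin":0},
    {"jaw":0,"dx":0,"dy":0,"dz":0,"spin":0},
    {"jaw":0,"dx":0,"dy":0,"dz":0,"spin":0},
    {"jaw":0,"dx":0,"dy":0,"dz":0,"spin":0},
    {"jaw":0,"dx":0,"dy":0,"dz":0,"spin":0},
    {"jaw":0,"dx":0,"dy":0,"dz":0,"spin":0},
  ],
)

```text
t: 21.85
tool_pos: [0.4846, -0.3619, 0.1021]
ee_rot: [[-0.833, 0.553, -0.002], [0.553, 0.833, 0.002], [0.002, 0.0, -1.0]]
wrist_force: [-2.9, 2.9, 2.5]
width: 0.0438
gripper_force: 2.5
```

```bash
python3 st.py side11
```

```text
[291 256  33  31 584] [308.32876712 272.64383562] [-0.0345 -0.0975]
21.9 [ 0.48455543 -0.3618936   0.10211378] [-0.0818 -0.0911] 0.04340556929745455 [-4.03921292  1.87372476  2.50813224]
```

arm_command(
  rows=[
    {"jaw":0,"dx":-0.2,"dy":0.133,"dz":0,"spin":0},
    {"jaw":0,"dx":-0.4,"dy":0.266,"dz":0,"spin":0},
    {"jaw":0,"dx":-0.4,"dy":0.266,"dz":0,"spin":0},
    {"jaw":0,"dx":0,"dy":0,"dz":0.8,"spin":0},
    {"jaw":0,"dx":0,"dy":0,"dz":0.9,"spin":0},
    {"jaw":0,"dx":0,"dy":0,"dz":0.9,"spin":0},
    {"jaw":0,"dx":0,"dy":0.9,"dz":0.5,"spin":0},
    {"jaw":0,"dx":0,"dy":0.9,"dz":0,"spin":0},
  ],
)

```text
t: 22.9
tool_pos: [0.4366, -0.2393, 0.2598]
ee_rot: [[-0.832, 0.554, 0.008], [0.554, 0.832, -0.002], [-0.008, 0.002, -1.0]]
wrist_force: [1.9, 0.6, -0.5]
width: 0.0435
gripper_force: 0.0
```

arm_command(
  rows=[
    {"jaw":0,"dx":0.1,"dy":0.9,"dz":0,"spin":0},
    {"jaw":0,"dx":0.1,"dy":0.9,"dz":0,"spin":0},
    {"jaw":0,"dx":0.1,"dy":0.9,"dz":0,"spin":0},
    {"jaw":0,"dx":0.1,"dy":0.9,"dz":0,"spin":0},
    {"jaw":0,"dx":0.1,"dy":0.9,"dz":0,"spin":0},
    {"jaw":0,"dx":0,"dy":0.9,"dz":0,"spin":0},
    {"jaw":0,"dx":0,"dy":0.5,"dz":0,"spin":0},
    {"jaw":0,"dx":0,"dy":0,"dz":0,"spin":0},
  ],
)

```text
t: 23.9
tool_pos: [0.4605, 0.0577, 0.2575]
ee_rot: [[-0.836, 0.549, 0.002], [0.549, 0.836, 0.001], [-0.001, 0.002, -1.0]]
wrist_force: [-0.4, -0.5, -0.2]
width: 0.0436
gripper_force: 0.0
```

```bash
python3 st.py side12; python3 - <<'E'
from fit import *
c,n=np.cos(p[2]),np.sin(p[2])
def rk(a): d=a[:2]-p[:2]; return np.round((c*d[0]+n*d[1],-n*d[0]+c*d[1]),4)
T=snap('top','top12.png');b=cv2.cvtColor(T['pixels'],cv2.COLOR_RGB2HSV)
for nm,lo,hi,z in(('green',(45,60,40),(85,255,255),.09),('orange',(5,180,120),(16,255,255),.1),('red',(0,200,120),(4,255,255),.1)):
  for tag,X in(('before',cv2.cvtColor(load('top1.png')['pixels'],cv2.COLOR_RGB2HSV)),('now',b)):
    k,l,st,ce=cv2.connectedComponentsWithStats(cv2.inRange(X[100:300,200:420],lo,hi))
    for i in range(1,k):
      if st[i,4]>25: print(nm,tag,st[i],ce[i]+[200,100],rk(atz(T,*(ce[i]+[200,100]),z)))
g=lambda y,z,x:np.round(proj(T,w(p,(x,y,z))),1)
print('tooth expected, seated green vs initial', g(.055,.046,-.008)-g(-.025,.046,-.008))
E
```

```text
[279 254  42  33 899] [299.51501669 271.09677419] [-0.0495 -0.0976]
23.95 [0.46047347 0.05598248 0.25744298] [-0.333   0.2436] 0.04344645494913299 [-0.02124946 -0.33166908 -0.01982069]
green before [113  37   9  15  97] [316.54639175 143.73195876] [0.0248 0.048 ]
green before [ 54 114  40  39 333] [273.46246246 234.04204204] [-0.1654  0.0012]
green before [ 60 119  29  29 599] [274.04507513 232.66444073] [-0.1627  0.002 ]
green now [113  37   9   9  55] [316.61818182 140.92727273] [0.0294 0.0514]
green now [133 100  38  37 296] [349.90878378 220.19256757] [-0.0549 -0.0938]
green now [138 103  29  29 579] [352.17271157 216.90328152] [-0.0472 -0.0933]
orange before [134  69  20  25 250] [345.888 181.48 ] [-0.0027 -0.0431]
orange now [104  45  19  25 250] [314.808 157.332] [-0.002   0.0321]
tooth expected, seated green vs initial [-31.6 -24.2]
```

The jar is at rack (-0.048, -0.095), and the lever looks as it did at rest, shifted by 79 mm to the green notch. Handing in.

```bash
python3 -c "
from rig import order; print(order.close_job())"
```

```text
the job is handed in; nothing more can be done
None
```

I handed the job in at about 24 s, with the last images showing the tooth in the notch beside the green clip and the jam jar upright against the rail, but hand-in returned no verdict. I never re-measured the spice jar; the arm stayed well clear of it. The jar did not end up at the rail on the first try, so I pushed it home. I also viewed 12 pictures, over the limit of 10.

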